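# Hang three birdhouses on the balance rack

## Robot

A 7-joint arm with a two-finger parallel gripper is mounted at the origin on the work surface. World frame = base frame: x ahead of the robot, y to its left, z up, the work surface at z = 0. Lengths are in m, angles in rad, forces in N, time in s.
With the tool pointing down it reaches from about 0.425 to 0.925 m from the base axis. Payload 6.8 kg.
Tool frame: the origin (TCP) lies on the centre line of the jaws, within the pads' length; the fingertips stand 8 mm ahead of it and the grasp point (between the pads) lies 11 mm behind it (bot.tips_ahead is the distance from the TCP to the fingertips, in m); z points along the fingers, y is the line along which they close (so a half turn about z gives the same grasp; the last joint's range is limited). The gripper opens to 85 mm and grips with 20 to 120 N. Pads are 22 mm wide; open, the fingers measure 114 mm over their backs; the gripper's body (76 mm by 85 mm) begins 54 mm behind the grasp point. The pads swing forward as they close: fully open they stand 13 mm farther back than shut.
Start: joints at [1.211, 0.477, 0.022, 1.555, -0.011, 1.109, -0.083], TCP at [0.168, -0.654, 0.239] pointing down, gripper open.
Joint ranges: [-2.96, 2.96], [-0.34, 2.1], [-1.41, 1.46], [0.24, 2.44], [-1.37, 4.51], [0.17, 1.92], [-2.96, 2.96]. Speed limits (rad/s): [2.39, 2.39, 3.14, 3.14, 3.14, 3.14, 3.14].

## Interface

Orientations are given as a unit quaternion [w, x, y, z].
In Python, from station import bot gives the robot as it stands.
- The arm moves only by the tool send_rows, never from a script. Its argument "deltas" is text: rows parted by semicolons, each of 4 numbers parted by spaces: the shift along the tool's x, y, z in m, then the turn about the tool's z in degrees. In form: x y z spin; .... A call has 1 to 5 rows; each row is the pose to reach, as a shift and turn from the pose commanded when the call began, along the tool's axes at that moment; what a row does not reach only later rows make up. A row lasts 1/10 s, in which the tool goes at most 50 mm and 8.59 degrees, less where a joint would pass 70% of its speed; a pose out of reach is approached as far as the arm can. A call with a gripper value outside its range is refused whole. "claw" is the opening, from 0 (shut) to 1 (fully open), set as the call begins (left out, the last holds). The fingers move at their own pace and stop on an object; "force" is the grip in N (left out, the last holds). Time passes only in rows, so rows that repeat a pose let the fingers close. It gives the time, the measured TCP pose, the force, the opening and the grip force at its end, in the units of the state.
- bot.get_obs(): the state, without advancing time (a new reading comes with each control period).
- bot.read_camera(name): name is "scene" or "top" or "wrist"; returns a dict with "img" (420x560x3 uint8, red, green, blue), "depth" (420x560 float32, m along the optical axis (not along the pixel's ray), 0 where there is no reading), "fx", "fy", "cx", "cy" (pixels), "camera_from_world" (4x4, takes a point from world to camera coordinates). Camera axes: x right, y up, looking along -z (the intrinsics and any distortion apply to the point x, -y, -z); pixel columns grow to the right and rows downward; lengths in m; the calibration is good to about 2 mm. The wrist camera is an equidistant fisheye: a pixel r from the principal point sees the ray r / f radians off the axis. A picture is of the moment at which its call begins.
- bot.hand_in(): hands the job in; it is judged then, once.
Trained networks look in a picture, given as the dict that the camera call returned (one of the last four; its "shot" number tells which), for a name from the list of things; names that differ only in an ending like _2 or _b are one class to them, and where a whole thing is asked for, a point or a joint stands for the part that bears it (a point fixed in the world has none). Each returns a list of dicts, best first, with "confidence" (0 to 1); they miss things now and then, are a little off and sometimes report something else, mostly with a low value. They report only what shows in the picture. A call takes as long as a camera call. They do not tell look-alikes from the thing itself.
- bot.masks_of(picture, query): "mask" (420x560 bool, what is visible of it).
- bot.landmark_of(picture, query): "xyz" ([x, y, z] in m, in world coordinates, good to about 4 mm: a listed point, or the origin of a listed thing).
The state is a dict: "t": time; "q": joint angles; "joint_vel": joint speeds; "joint_torque": joint torques, N m; "eef_pos": TCP position; "tool_rot": TCP orientation; "contact_force": force on the tool from outside, world axes, zero at the start; "torque": the same for the moment, N m; "gripper_width": opening from 0.0 (shut) to 1.0 (fully open); "grasp_force": force on a finger pad.
Only numpy, scipy, OpenCV 4.12 (cv2) and the standard library are available. Lean on these libraries where they do the work, as an engineer would, in place of code of your own. Each camera call takes 0.05 s, during which the arm holds its last target. There are 200 camera calls.

## Task

Hang the three finished birdhouses by their hangers on the two pegs of the pivoting balance bar, changing sides each time so that the bar never dips steeply: first one small house, then the large one on the other side, then the other small house on the same peg as the first. Leave the bar level with all three hanging free, and leave the other things on the bench where they are.

Things in the scene. Friction and masses are not known exactly. Their poses are not given: they have to be found in the camera images.
- small_a_mid (a point): half-way up the first small birdhouse, on its vertical centre line, 75 mm above its underside. z up, x through its depth (front to back), y across its width
- small_a: the first small birdhouse: pale wood, gabled roof, 120 g; 50 mm deep (x), 77 mm wide over the eaves (y), 150 mm tall with its hanger; roof ridge along x, 98 mm up. Origin at the centre of its underside
- small_a_loop (a point): inner top of its hanger, 143 mm above the underside; the point that rests on a peg (then 5 mm above the peg's axis). The hanger is a rigid upside-down U of 7 mm steel rod in the house's y-z plane, 44 mm wide outside, 30 inside, legs upright to 15 mm below this point, then half-round. Grip it from above across both legs, closing along y, about 25 mm below this point; then the peg passes between the fingers
- small_b_mid (a point): half-way up the second small birdhouse (identical; either may go first), on its vertical centre line, 75 mm above its underside. z up, x through its depth (front to back), y across its width
- small_b: the second small birdhouse (identical; either may go first): pale wood, gabled roof, 120 g; 50 mm deep (x), 77 mm wide over the eaves (y), 150 mm tall with its hanger; roof ridge along x, 98 mm up. Origin at the centre of its underside
- small_b_loop (a point): inner top of its hanger, 143 mm above the underside; the point that rests on a peg (then 5 mm above the peg's axis). The hanger is a rigid upside-down U of 7 mm steel rod in the house's y-z plane, 44 mm wide outside, 30 inside, legs upright to 15 mm below this point, then half-round. Grip it from above across both legs, closing along y, about 25 mm below this point; then the peg passes between the fingers
- large_mid (a point): half-way up the large birdhouse, on its vertical centre line, 90 mm above its underside. z up, x through its depth (front to back), y across its width
- large: the large birdhouse: pale wood, gabled roof, 240 g, as heavy as both small ones; 66 mm deep (x), 99 mm wide over the eaves (y), 181 mm tall with its hanger; roof ridge along x, 129 mm up. Origin at the centre of its underside
- large_loop (a point): inner top of its hanger, 174 mm above the underside; the point that rests on a peg (then 5 mm above the peg's axis). The hanger is a rigid upside-down U of 7 mm steel rod in the house's y-z plane, 44 mm wide outside, 30 inside, legs upright to 15 mm below this point, then half-round. Grip it from above across both legs, closing along y, about 25 mm below this point; then the peg passes between the fingers
- left_peg (a point): on the axis of the left peg, a level 10 mm steel rod 125 mm left of the pivot that sticks out of the bar towards the robot (its -x). x points along the peg to the bar, y left along the bar, z up. Loops may hang at x = -58 to +60 mm here, two small houses 60 mm apart. At x = -69 mm the free end turns up to 17 mm above the axis: pass the loop over it from the front, then lower
- right_peg (a point): on the axis of the right peg, a level 10 mm steel rod 125 mm right of the pivot that sticks out of the bar towards the robot (its -x). x points along the peg to the bar, y left along the bar, z up. Loops may hang at x = -58 to +60 mm here, two small houses 60 mm apart. At x = -69 mm the free end turns up to 17 mm above the axis: pass the loop over it from the front, then lower
- bar (a joint): tilt of the balance bar, rad: 0 level, positive with its left (+y) end up; beyond 0.17 is too steep. 310 mm wooden bar on a level pivot 280 mm above the bench, righted by a weight below, well damped. A small house tips it about 0.11 (peg down 14 mm), the large alone about 0.22
- pivot (a point): the bar's pivot, on the rack: x level and away from the robot, y to the rack's left. The stand's post is behind the bar, its foot 200 x 200 x 20 mm; nothing on it, bar and pegs included, rises over 40 mm above the pivot
- tin: bystander: steel tin, 72 mm across, 95 mm tall, origin under its centre
- hammer: bystander: hammer lying on the bench, 240 mm long, along its x
- sander: bystander: cork sanding block, 100 x 60 x 42 mm, origin under its centre
- glue: bystander: white glue bottle, 52 mm across, 150 mm tall
- jar: bystander: white cup, 76 mm across, 90 mm tall
- driver: bystander: screwdriver lying on the bench, handle to its -x
- offcut: bystander: plywood offcut 160 x 50 x 22 mm
Things that resemble listed ones, but are neither listed nor needed, are in the scene too. What is shaped like the small_b but purple is not meant. Leave any red look-alike of the large alone.

How it is judged:
On the way, in this order (a step that is already met when the one before it is completed fails the run):
1. one small house hangs on a peg, let go (((z of small_a_loop in the frame of left_peg between -0.004 and 0.012 m and y of small_a_loop in the frame of left_peg between -0.014 and 0.014 m and x of small_a_loop in the frame of left_peg between -0.066 and 0.07 m and contact force between the fingers and small_a below 0.05 N) or (z of small_a_loop in the frame of right_peg between -0.004 and 0.012 m and y of small_a_loop in the frame of right_peg between -0.014 and 0.014 m and x of small_a_loop in the frame of right_peg between -0.066 and 0.07 m and contact force between the fingers and small_a below 0.05 N) or (z of small_b_loop in the frame of left_peg between -0.004 and 0.012 m and y of small_b_loop in the frame of left_peg between -0.014 and 0.014 m and x of small_b_loop in the frame of left_peg between -0.066 and 0.07 m and contact force between the fingers and small_b below 0.05 N) or (z of small_b_loop in the frame of right_peg between -0.004 and 0.012 m and y of small_b_loop in the frame of right_peg between -0.014 and 0.014 m and x of small_b_loop in the frame of right_peg between -0.066 and 0.07 m and contact force between the fingers and small_b below 0.05 N))), for 0.2 s.
2. the large house hangs on the other peg, let go, the small one still hanging (((z of large_loop in the frame of left_peg between -0.004 and 0.012 m and y of large_loop in the frame of left_peg between -0.014 and 0.014 m and x of large_loop in the frame of left_peg between -0.066 and 0.07 m and contact force between the fingers and large below 0.05 N and z of small_a_loop in the frame of right_peg between -0.004 and 0.012 m and y of small_a_loop in the frame of right_peg between -0.014 and 0.014 m and x of small_a_loop in the frame of right_peg between -0.066 and 0.07 m and contact force between the fingers and small_a below 0.05 N) or (z of large_loop in the frame of right_peg between -0.004 and 0.012 m and y of large_loop in the frame of right_peg between -0.014 and 0.014 m and x of large_loop in the frame of right_peg between -0.066 and 0.07 m and contact force between the fingers and large below 0.05 N and z of small_a_loop in the frame of left_peg between -0.004 and 0.012 m and y of small_a_loop in the frame of left_peg between -0.014 and 0.014 m and x of small_a_loop in the frame of left_peg between -0.066 and 0.07 m and contact force between the fingers and small_a below 0.05 N) or (z of large_loop in the frame of left_peg between -0.004 and 0.012 m and y of large_loop in the frame of left_peg between -0.014 and 0.014 m and x of large_loop in the frame of left_peg between -0.066 and 0.07 m and contact force between the fingers and large below 0.05 N and z of small_b_loop in the frame of right_peg between -0.004 and 0.012 m and y of small_b_loop in the frame of right_peg between -0.014 and 0.014 m and x of small_b_loop in the frame of right_peg between -0.066 and 0.07 m and contact force between the fingers and small_b below 0.05 N) or (z of large_loop in the frame of right_peg between -0.004 and 0.012 m and y of large_loop in the frame of right_peg between -0.014 and 0.014 m and x of large_loop in the frame of right_peg between -0.066 and 0.07 m and contact force between the fingers and large below 0.05 N and z of small_b_loop in the frame of left_peg between -0.004 and 0.012 m and y of small_b_loop in the frame of left_peg between -0.014 and 0.014 m and x of small_b_loop in the frame of left_peg between -0.066 and 0.07 m and contact force between the fingers and small_b below 0.05 N))), for 0.2 s.
At the end, for the whole second after the job is handed in: The large house hangs by its loop on one peg and both small ones on the other, each loop resting on the level part of its peg (its inner top within 14 mm of the peg's axis sideways and -4 to 12 mm above it), let go and at rest (under 0.06 m/s), and the bar is level within 0.05 rad and still (((z of large_loop in the frame of left_peg between -0.004 and 0.012 m and y of large_loop in the frame of left_peg between -0.014 and 0.014 m and x of large_loop in the frame of left_peg between -0.066 and 0.07 m and contact force between the fingers and large below 0.05 N and z of small_a_loop in the frame of right_peg between -0.004 and 0.012 m and y of small_a_loop in the frame of right_peg between -0.014 and 0.014 m and x of small_a_loop in the frame of right_peg between -0.066 and 0.07 m and contact force between the fingers and small_a below 0.05 N and z of small_b_loop in the frame of right_peg between -0.004 and 0.012 m and y of small_b_loop in the frame of right_peg between -0.014 and 0.014 m and x of small_b_loop in the frame of right_peg between -0.066 and 0.07 m and contact force between the fingers and small_b below 0.05 N) or (z of large_loop in the frame of right_peg between -0.004 and 0.012 m and y of large_loop in the frame of right_peg between -0.014 and 0.014 m and x of large_loop in the frame of right_peg between -0.066 and 0.07 m and contact force between the fingers and large below 0.05 N and z of small_a_loop in the frame of left_peg between -0.004 and 0.012 m and y of small_a_loop in the frame of left_peg between -0.014 and 0.014 m and x of small_a_loop in the frame of left_peg between -0.066 and 0.07 m and contact force between the fingers and small_a below 0.05 N and z of small_b_loop in the frame of left_peg between -0.004 and 0.012 m and y of small_b_loop in the frame of left_peg between -0.014 and 0.014 m and x of small_b_loop in the frame of left_peg between -0.066 and 0.07 m and contact force between the fingers and small_b below 0.05 N)) and value of joint bar between -0.05 and 0.05 rad and velocity of joint bar between -0.1 and 0.1 rad/s and linear speed of each of small_a, small_b, large below 0.06 m/s); the robot touches nothing.
It fails at once if the bar dips steeply (over 0.17 rad) (value of joint bar above 0.17 rad or value of joint bar below -0.17 rad).
It fails at once if a birdhouse tips over (leans over 45 degrees) (angle between any of small_a, small_b, large's own z axis and vertical above 0.8 rad).
It fails at once if a bystander is shifted by more than 40 mm (distance of any of tin, hammer, sander, glue, jar, driver, offcut from where it was at the start of the episode above 0.04 m).
It also fails if it takes over 72 s, if anything falls off the work surface, if the arm or the gripper's body presses on something with over 40 N, if the wrist force passes 120 N, or if a joint passes its speed limit or range.

## Working session

There is one attempt and no reset: what is moved stays moved. The work goes in short steps, Python scripts to look and compute and a tool call to move; the robot and the scene stay as the last step left them, time stands still between calls to the robot, and variables do not carry over. Pictures are saved under pics/ and viewed, at most 11 in all, crops included, and the job is handed in when it is done.

Besides the shell and the picture viewer there is one more tool, called after ">>>" in YAML: its name, and indented under it one key for each argument. send_rows: Moves the arm, as the interface text tells. Its arguments: {"type":"object","properties":{"deltas":{"type":"string"},"claw":{"type":"number"},"force":{"type":"number"}},"required":["deltas"]}

```bash
mkdir -p pics; ls
cat > h.py <<'E'
import numpy as np, cv2
from station import bot
def save(p,name): cv2.imwrite('pics/'+name,cv2.cvtColor(p['img'],cv2.COLOR_RGB2BGR))
def world(p,u,v):
    d=p['depth'][int(v),int(u)]
    c=np.array([(u-p['cx'])/p['fx']*d,-(v-p['cy'])/p['fy']*d,-d,1])
    return (np.linalg.inv(p['camera_from_world'])@c)[:3]
def pix(p,X):
    c=p['camera_from_world']@np.r_[X,1]; return p['cx']+p['fx']*c[0]/-c[2], p['cy']-p['fy']*c[1]/-c[2]
E
python3 - <<'E'
from h import *
o=bot.get_obs(); print(o['t'],o['eef_pos'].__repr__(),o['tool_rot'],o['gripper_width'])
s=bot.read_camera('scene');t=bot.read_camera('top')
save(s,'s1.png');save(t,'t1.png')
for n,p in (('s',s),('t',t)):
  for q in ['small_a_loop','small_a_mid','large_loop','large_mid','left_peg','right_peg','pivot','small_a','large','tin','hammer','sander','glue','jar','driver','offcut']:
    for r in bot.landmark_of(p,q)[:6]: print(n,q,np.round(r['xyz'],3),round(r['confidence'],2),np.round(pix(p,r['xyz'])))
E
```

```text
pics
0.0 array([ 0.16800614, -0.6531495 ,  0.23833128]) [-9.02703276e-04  9.92088190e-01  1.25539546e-01 -1.73727194e-04] 1.0026958179001162
s small_a_loop [ 0.559 -0.391  0.144] 0.62 [212. 155.]
s small_a_mid [ 0.56  -0.387  0.076] 0.55 [215. 166.]
s large_loop [ 0.267 -0.336  0.17 ] 0.71 [281. 127.]
s large_loop [ 0.404 -0.316  0.175] 0.58 [255. 144.]
s large_mid [ 0.267 -0.329  0.087] 0.88 [282. 141.]
s large_mid [ 0.406 -0.316  0.091] 0.67 [256. 158.]
s left_peg [0.6   0.122 0.281] 0.86 [279. 241.]
s right_peg [ 0.614 -0.126  0.281] 0.76 [233. 188.]
s pivot [0.684 0.002 0.28 ] 0.82 [235. 227.]
s pivot [ 0.469 -0.551 -0.002] 0.37 [216. 143.]
s small_a [ 0.372  0.33  -0.003] 0.62 [362. 286.]
s small_a [ 0.558 -0.388  0.004] 0.55 [217. 176.]
s small_a [0.684 0.003 0.28 ] 0.29 [235. 227.]
s large [ 0.403 -0.317 -0.   ] 0.91 [257. 170.]
s large [ 0.271 -0.334  0.   ] 0.77 [280. 154.]
s tin [ 0.569  0.393 -0.   ] 0.86 [331. 332.]
s hammer [ 0.402 -0.318  0.177] 0.73 [256. 143.]
s hammer [ 0.47  -0.554 -0.003] 0.49 [216. 142.]
s hammer [ 0.557 -0.392  0.001] 0.18 [217. 175.]
s sander [ 
[... 1231 characters left out ...]
 0.268 -0.33  -0.001] 0.9 [387. 274.]
t large [ 0.405 -0.318  0.002] 0.81 [382. 232.]
t large [ 0.418  0.023 -0.001] 0.48 [279. 228.]
t tin [ 0.565  0.393 -0.001] 0.91 [169. 183.]
t hammer [0.419 0.024 0.001] 0.68 [279. 227.]
t hammer [ 0.55  -0.39   0.078] 0.53 [411. 185.]
t sander [ 0.369 -0.162  0.   ] 0.78 [335. 243.]
t sander [ 0.404 -0.319  0.089] 0.67 [390. 232.]
t glue [ 0.707 -0.319 -0.002] 0.72 [381. 142.]
t glue [ 0.404 -0.318  0.087] 0.44 [389. 232.]
t glue [0.376 0.331 0.145] 0.36 [173. 240.]
t jar [ 0.696  0.327 -0.004] 0.74 [190. 145.]
t driver [0.497 0.534 0.   ] 0.79 [126. 203.]
t offcut [ 0.471 -0.549  0.001] 0.82 [452. 212.]
t offcut [ 0.708 -0.325 -0.001] 0.37 [383. 142.]
```

Run:
```python
import cv2
s=cv2.imread('pics/s1.png')[100:380,150:430]; t=cv2.imread('pics/t1.png')
cv2.imwrite('pics/s1c.png',cv2.resize(s,(600,600),interpolation=cv2.INTER_CUBIC))
```

```text
(no output)
```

View pics/t1.png

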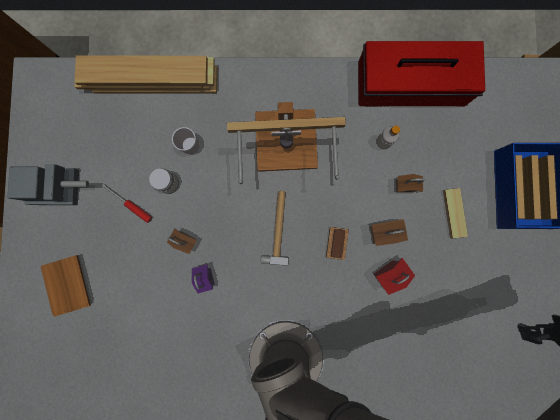

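View pics/s1c.png

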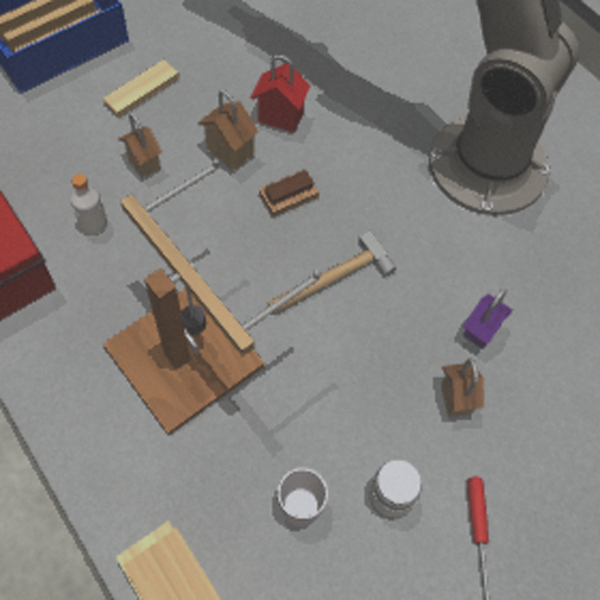

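The top picture shows three small-shaped candidates: brown at (410,183), brown at (181,240) and purple at (203,278). The purple one is excluded, so the two wood-coloured ones are small_a and small_b. There are two large-shaped candidates: brown at (389,232) and red at (394,276). The large house is the wood-coloured one, since the red one is the look-alike. Next I'll confirm this in a crop and measure the yaws.

```bash
cat >> h.py <<'E'
def cloud(p):
    v,u=np.nonzero(p['depth']>0); d=p['depth'][v,u]
    c=np.c_[(u-p['cx'])/p['fx']*d,-(v-p['cy'])/p['fy']*d,-d,np.ones(len(d))]
    return (c@np.linalg.inv(p['camera_from_world']).T)[:,:3]
def line(P):
    x,y=P[:,0],P[:,1]; m=P.mean(0); _,s,V=np.linalg.svd(P[:,:2]-m[:2],full_matrices=False)
    return m,V[0],s
E
python3 - <<'E'
from h import *
s=bot.read_camera('scene');t=bot.read_camera('top')
a=cv2.resize(t['img'][160:300,340:480],(400,400),interpolation=2);b=cv2.resize(t['img'][200:300,150:250],(400,400),interpolation=2)
cv2.imwrite('pics/c1.png',np.hstack([a,b])[:,:,::-1])
C={'s':cloud(s),'t':cloud(t)}
for n,xy,lo in (('A',(.56,-.389),.108),('B',(.373,.33),.108),('L',(.405,-.319),.139)):
  for k,P in C.items():
    Q=P[(np.hypot(P[:,0]-xy[0],P[:,1]-xy[1])<.04)&(P[:,2]>lo)&(P[:,2]<.2)]
    if len(Q)<4: print(n,k,len(Q));continue
    m,d,sv=line(Q); d=d*np.sign(d[1]); pr=Q[:,:2]@d; mid=m[:2]+d*((pr.max()+pr.min())/2-m[:2]@d)
    print(n,k,len(Q),'mid',np.round(mid,3),'yaw deg',np.degrees(np.arctan2(-d[0],d[1])).round(1),'ext',np.ptp(pr).round(3),'z',Q[:,2].max().round(3),sv.round(3))
for n,y0 in (('left',.12),('right',-.127)):
  for k,P in C.items():
    Q=P[(abs(P[:,1]-y0)<.03)&(P[:,2]>.265)&(P[:,0]>.52)&(P[:,0]<.655)&(P[:,2]<.31)]
    m,d,sv=line(Q); d=d*np.sign(d[0]); print(n,k,len(Q),m.round(3),'yaw',np.degrees(np.arctan2(d[1],d[0])).round(2),'x',Q[:,0].min().round(3),Q[:,0].max().round(3),'zmed',np.median(Q[:,2]).round(3), 'y@.6',(m[1]+(0.6-m[0])*d[1]/d[0]).round(4))
E
```

```text
A s 32 mid [ 0.56  -0.388] yaw deg 0.6 ext 0.045 z 0.149 [0.084 0.013]
A t 52 mid [ 0.558 -0.389] yaw deg -0.8 ext 0.043 z 0.153 [0.097 0.015]
B s 38 mid [0.376 0.333] yaw deg -26.1 ext 0.043 z 0.151 [0.085 0.013]
B t 45 mid [0.374 0.329] yaw deg -28.7 ext 0.041 z 0.154 [0.087 0.014]
L s 32 mid [ 0.405 -0.316] yaw deg 8.1 ext 0.043 z 0.18 [0.087 0.012]
L t 40 mid [ 0.403 -0.316] yaw deg 9.4 ext 0.039 z 0.186 [0.074 0.012]
left s 137 [0.589 0.123 0.284] yaw 2.98 x 0.526 0.654 zmed 0.283 y@.6 0.1233
left t 189 [0.588 0.12  0.286] yaw 3.25 x 0.523 0.655 zmed 0.286 y@.6 0.1207
right s 108 [ 0.594 -0.127  0.283] yaw 2.88 x 0.537 0.654 zmed 0.283 y@.6 -0.1264
right t 173 [ 0.595 -0.129  0.286] yaw 2.87 x 0.535 0.654 zmed 0.286 y@.6 -0.1286
```

View pics/c1.png

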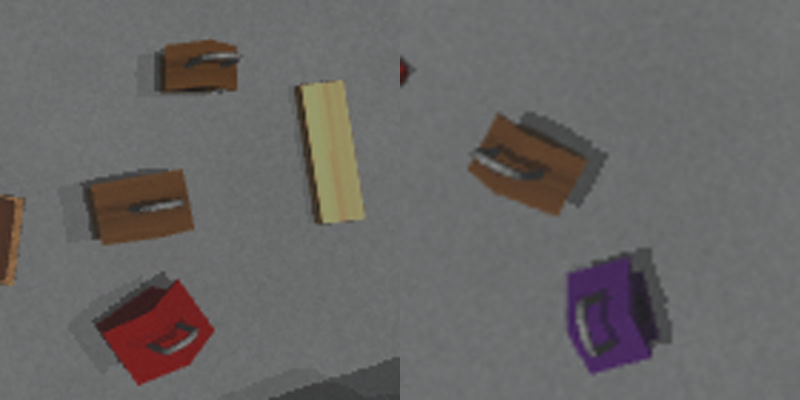

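The crop shows wood-coloured small houses at (200,65) left and (530,165) right, and the wood-coloured large at (140,207). The red and purple ones are look-alikes. My plan is A, then the large, then B, with both smalls on the left peg and the large on the right.

>>> send_rows:
  deltas: "0.044 -0.016 0 3; 0.088 -0.032 0 6; 0.132 -0.048 0 9; 0.176 -0.064 0 12; 0.22 -0.08 0 14.4"
  claw: 1
  force: 50

```text
t: 2.3
eef_pos: [0.3627, -0.5203, 0.2395]
tool_rot: [0.0, 1.0, -0.001, 0.0]
contact_force: [0.9, -0.8, 0.6]
gripper_width: 0.997
grasp_force: 0.0
```

>>> send_rows:
  deltas: "0.04 -0.027 0.01 0; 0.08 -0.054 0.02 0; 0.12 -0.081 0.03 0; 0.16 -0.108 0.04 0; 0.197 -0.132 0.05 0"

```text
t: 2.8
eef_pos: [0.5603, -0.3875, 0.1891]
tool_rot: [-0.0, 1.0, 0.001, 0.0]
contact_force: [-0.7, -0.9, -0.5]
gripper_width: 1.0
grasp_force: 0.0
```

Run:
```python
from h import *
o=bot.get_obs(); w=bot.read_camera('wrist'); save(w,'w1.png'); print(o['eef_pos'],o['q'],{k:w[k] for k in('fx','fy','cx','cy')})
```

```text
[ 0.56028838 -0.38750572  0.18913568] [ 0.54470677  0.53257554 -0.04436599  1.58384851  0.02578466  1.02517725
 -1.07632212] {'fx': 325.19226210127806, 'fy': 325.19226210127806, 'cx': 281.7745524294162, 'cy': 212.75092486857727}
```

View pics/w1.png

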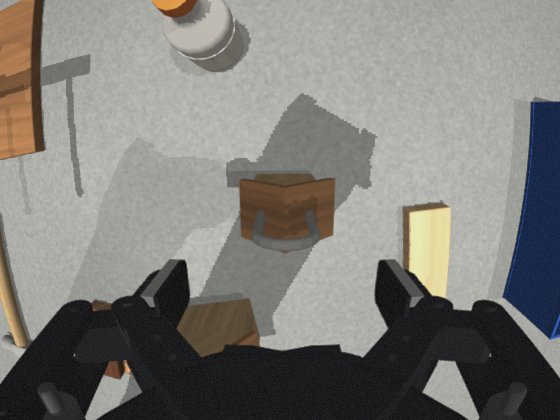

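The wrist view shows the loop at (285,235), midway between the pads at (165,290) and (395,290), so I can descend.

>>> send_rows:
  deltas: "-0.001 0 0.025 0; -0.001 0 0.05 0; -0.001 0 0.07 0; -0.001 0 0.082 0; -0.001 0 0.082 0"

```text
t: 3.35
eef_pos: [0.5561, -0.3889, 0.1055]
tool_rot: [-0.001, 1.0, 0.0, -0.001]
contact_force: [0.3, -0.3, 0.2]
gripper_width: 1.002
grasp_force: 0.0
```

>>> send_rows:
  deltas: "0 0 0 0; 0 0 0 0; 0 0 0 0; 0 0 0 0; 0 0 0 0"
  claw: 0

```text
t: 3.85
eef_pos: [0.5583, -0.39, 0.1089]
tool_rot: [0.001, 1.0, 0.0, 0.001]
contact_force: [-0.6, -0.3, 6.2]
gripper_width: 0.491
grasp_force: 50.9
```

>>> send_rows:
  deltas: "0 0 0 0; 0 0 -0.01 0; 0 0 -0.03 0; 0 0 -0.05 0; 0 0 -0.06 0"

```text
t: 4.35
eef_pos: [0.5578, -0.3897, 0.1694]
tool_rot: [0.001, 1.0, 0.0, 0.001]
contact_force: [0.7, 0.0, -0.4]
gripper_width: 0.502
grasp_force: 50.8
```

>>> send_rows:
  deltas: "-0.007 -0.037 -0.026 0; -0.014 -0.075 -0.052 0; -0.021 -0.112 -0.078 0; -0.028 -0.15 -0.104 0; -0.058 -0.18 -0.104 0"

```text
t: 4.85
eef_pos: [0.5027, -0.2065, 0.275]
tool_rot: [0.0, 1.0, 0.002, 0.004]
contact_force: [0.3, -0.4, -1.0]
gripper_width: 0.494
grasp_force: 51.0
```

>>> send_rows:
  deltas: "-0.03 -0.03 0 0; -0.045 -0.075 0 0; -0.045 -0.12 0 0; -0.045 -0.165 0 0; -0.045 -0.21 0 0"

```text
t: 5.35
eef_pos: [0.4533, 0.0021, 0.2715]
tool_rot: [0.0, 1.0, 0.0, 0.0]
contact_force: [1.8, 0.3, -1.2]
gripper_width: 0.495
grasp_force: 51.0
```

>>> send_rows:
  deltas: "0.005 -0.04 0 0; 0.01 -0.08 0 -1; 0.02 -0.116 0 -3; 0.02 -0.116 0 -3; 0.02 -0.116 0 -3"

```text
t: 5.85
eef_pos: [0.4736, 0.1171, 0.271]
tool_rot: [0.0, 1.0, 0.027, -0.0]
contact_force: [0.2, -0.8, -2.2]
gripper_width: 0.494
grasp_force: 51.1
```

```bash
cat > look.py <<'E'
import sys
from h import *
# loop held/hung near (x,y,z): red cloud points above ridge ; pegs
def loop(P,xy,z,r=.035):
    Q=P[(np.hypot(P[:,0]-xy[0],P[:,1]-xy[1])<r)&(abs(P[:,2]-z)<.045)]
    return Q
def pegs(P):
    for n,y0 in (('left',.122),('right',-.127)):
        Q=P[(abs(P[:,1]-y0)<.02)&(abs(P[:,2]-.283)<.03)&(P[:,0]>.515)&(P[:,0]<.65)]
        if len(Q)<5: print(n,'none');continue
        xs=np.arange(.515,.655,.02)
        for a in xs:
            R=Q[(Q[:,0]>=a)&(Q[:,0]<a+.02)]
            if len(R)>2: print(n,a.round(3),'y',np.median(R[:,1]).round(4),'z',np.percentile(R[:,2],[10,50,90]).round(4),len(R))
E
python3 - <<'E'
from look import *
o=bot.get_obs();s=bot.read_camera('scene');save(s,'s2.png');print(o['t'],o['eef_pos'],o['tool_rot'])
pegs(cloud(s))
for r in bot.landmark_of(s,'small_a_loop')[:4]: print(r['xyz'],r['confidence'])
c=s['img'][150:320,210:400]; cv2.imwrite('pics/s2c.png',cv2.resize(c,(671,600),interpolation=2)[:,:,::-1])
E
```

```text
5.85 [0.47361827 0.11706633 0.27101942] [ 1.87832069e-04  9.99627382e-01  2.72920456e-02 -4.53163314e-04]
left 0.515 y 0.1194 z [0.2824 0.2896 0.2965] 16
left 0.535 y 0.1214 z [0.28   0.2826 0.2859] 18
left 0.555 y 0.1217 z [0.2805 0.2828 0.286 ] 21
left 0.575 y 0.1225 z [0.2805 0.2823 0.2851] 18
left 0.595 y 0.1235 z [0.2788 0.2826 0.2864] 21
left 0.615 y 0.1249 z [0.281  0.2831 0.2851] 21
left 0.635 y 0.1257 z [0.2804 0.282  0.2847] 17
right 0.535 y -0.1292 z [0.2802 0.284  0.2944] 22
right 0.555 y -0.1282 z [0.2794 0.282  0.2854] 17
right 0.575 y -0.1271 z [0.2779 0.2824 0.2865] 15
right 0.595 y -0.1255 z [0.2794 0.2834 0.2859] 19
right 0.615 y -0.1246 z [0.2792 0.2835 0.2881] 18
right 0.635 y -0.1243 z [0.277  0.2821 0.2847] 12
[0.4757, 0.1166, 0.3042] 0.56
```

View pics/s2c.png

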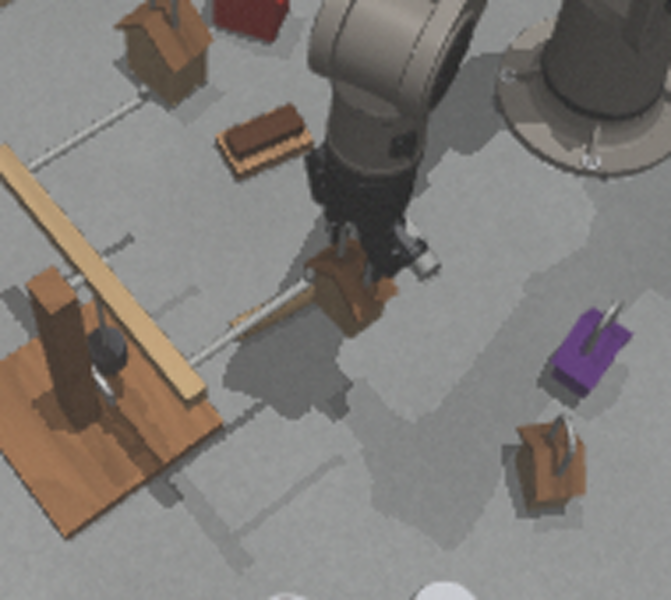

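The picture shows A held upright in front of the left peg's end at (315,275). I'll raise it a little and slide it in along the peg.

>>> send_rows:
  deltas: "0 0.0015 -0.004 0; 0.03 0.0015 -0.004 0; 0.06 0.0015 -0.004 0; 0.09 0.0015 -0.004 0; 0.12 0.0015 -0.004 0"

```text
t: 6.45
eef_pos: [0.5952, 0.1198, 0.2757]
tool_rot: [0.0, 1.0, 0.025, 0.0]
contact_force: [0.4, 0.7, -1.4]
gripper_width: 0.494
grasp_force: 51.1
```

>>> send_rows:
  deltas: "0.02 0 0 0; 0.032 0 0 0; 0.032 0 0 0; 0.032 0 0.005 0; 0.032 0 0.01 0"

```text
t: 6.95
eef_pos: [0.6249, 0.123, 0.2652]
tool_rot: [0.0, 1.0, 0.027, -0.0]
contact_force: [0.2, 0.8, -1.1]
gripper_width: 0.497
grasp_force: 51.2
```

Run:
```python
from look import *
o=bot.get_obs();print(o['t'],o['eef_pos'],o['contact_force'])
s=bot.read_camera('scene');t=bot.read_camera('top')
for k in (s,t):
  for r in bot.landmark_of(k,'small_a_loop')[:3]: print(np.round(r['xyz'],4),r['confidence'])
pegs(cloud(t));
c=s['img'][150:270,200:320]; cv2.imwrite('pics/s3c.png',cv2.resize(c,(600,600),interpolation=2)[:,:,::-1])
```

```text
6.95 [0.62489762 0.12302923 0.26519457] [ 0.23211285  0.76459993 -1.11046413]
[0.6286 0.124  0.2993] 0.74
[ 0.472  -0.5513 -0.0043] 0.33
left none
right 0.535 y -0.1313 z [0.2836 0.2873 0.2983] 27
right 0.555 y -0.13 z [0.2827 0.2853 0.2874] 30
right 0.575 y -0.1291 z [0.2827 0.2853 0.2867] 29
right 0.595 y -0.1275 z [0.2818 0.2839 0.2889] 28
right 0.615 y -0.1285 z [0.2831 0.2856 0.2874] 31
right 0.635 y -0.1263 z [0.283  0.2855 0.2881] 20
```

View pics/s3c.png

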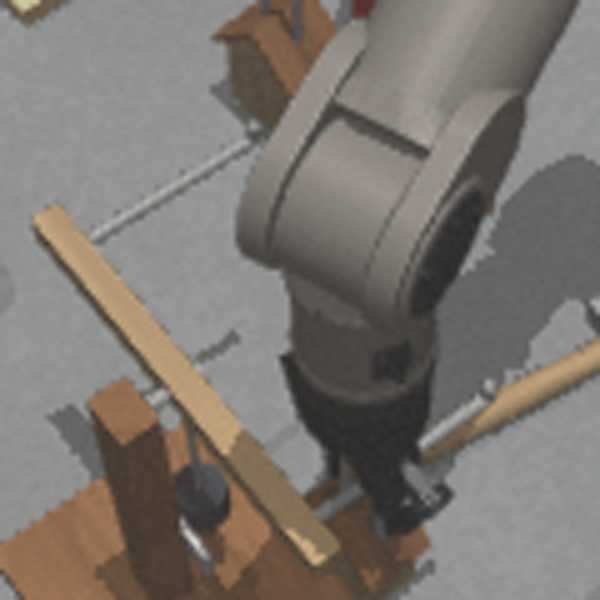

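Everything is aligned: the loop is at (0.628, 0.124, 0.300) over the left peg. Now I'll lower gently and release.

>>> send_rows:
  deltas: "0 0 0.006 0; 0 0 0.012 0; 0 0 0.015 0; 0 0 0.018 0; 0 0 0.021 0"

```text
t: 7.65
eef_pos: [0.6258, 0.1232, 0.2441]
tool_rot: [0.0, 1.0, 0.026, -0.0]
contact_force: [0.1, 0.1, -0.2]
gripper_width: 0.494
grasp_force: 51.2
```

>>> send_rows:
  deltas: "0 0 0.002 0; 0 0 0.004 0; 0 0 0.006 0; 0 0 0.008 0; 0 0 0.008 0"

```text
t: 8.15
eef_pos: [0.6259, 0.1229, 0.236]
tool_rot: [0.0, 1.0, 0.026, -0.0]
contact_force: [-0.3, -0.4, 0.5]
gripper_width: 0.496
grasp_force: 51.2
```

>>> send_rows:
  deltas: "0 0 0 0; 0 0 0 0; 0 0 0 0; 0 0 0 0; 0 0 0 0"
  claw: 1

```text
t: 8.65
eef_pos: [0.626, 0.1232, 0.2364]
tool_rot: [-0.0, 1.0, 0.026, 0.0]
contact_force: [-0.0, -0.2, -0.3]
gripper_width: 1.001
grasp_force: 0.0
```

>>> send_rows:
  deltas: "0 0 -0.015 0; 0 0 -0.035 0; 0 0 -0.06 0; 0 0 -0.1 0; 0 0 -0.13 0"

```text
t: 9.15
eef_pos: [0.6262, 0.1234, 0.37]
tool_rot: [-0.0, 1.0, 0.026, 0.001]
contact_force: [0.5, 0.3, 0.2]
gripper_width: 0.999
grasp_force: 0.0
```

>>> send_rows:
  deltas: "-0.023 0.04 0 0; -0.046 0.08 0 0; -0.069 0.12 0 0; -0.092 0.16 0 0; -0.115 0.2 0 0"

```text
t: 9.65
eef_pos: [0.5207, -0.0841, 0.3678]
tool_rot: [0.0, 1.0, 0.026, 0.001]
contact_force: [0.2, -0.3, 0.1]
gripper_width: 0.994
grasp_force: 0.0
```

>>> send_rows:
  deltas: "-0.023 0.04 0 0; -0.046 0.08 0 0; -0.069 0.12 0 0; -0.092 0.16 0 0; -0.115 0.2 0 0"

```text
t: 10.15
eef_pos: [0.4164, -0.2899, 0.3679]
tool_rot: [0.0, 1.0, 0.027, 0.001]
contact_force: [1.0, -0.5, -0.9]
gripper_width: 0.997
grasp_force: 0.0
```

>>> send_rows:
  deltas: "-0.015 0.026 0.03 -3; -0.015 0.026 0.07 -5.6; -0.015 0.026 0.11 -5.6; -0.015 0.026 0.13 -5.6; -0.015 0.026 0.13 -5.6"

```text
t: 10.65
eef_pos: [0.4024, -0.3143, 0.2345]
tool_rot: [-0.001, 0.997, 0.075, -0.002]
contact_force: [-0.1, -0.8, 0.6]
gripper_width: 1.002
grasp_force: 0.0
```

Run:
```python
from look import *
o=bot.get_obs();print(o['t'],o['eef_pos'],o['tool_rot'],o['q'][6])
w=bot.read_camera('wrist');s=bot.read_camera('scene')
for r in bot.landmark_of(w,'large_loop')[:3]: print(np.round(r['xyz'],4),r['confidence'])
pegs(cloud(s))
a=s['img'][150:270,200:320]
cv2.imwrite('pics/w2.png',np.hstack([cv2.resize(a,(400,400),interpolation=2),cv2.resize(w['img'],(400,300)).__array__()if 0 else cv2.copyMakeBorder(cv2.resize(w['img'],(400,300)),0,100,0,0,0)])[:,:,::-1])
```

```text
10.65 [ 0.40239065 -0.31426655  0.23454232] [-0.00147082  0.99715842  0.07529681 -0.00181913] -0.8902946056477472
[ 0.4001 -0.3212  0.1742] 0.9
left 0.515 y 0.1201 z [0.2693 0.2779 0.2828] 13
left 0.535 y 0.1196 z [0.2647 0.2684 0.272 ] 22
left 0.555 y 0.1216 z [0.2677 0.2704 0.2738] 16
left 0.575 y 0.1218 z [0.268  0.2695 0.2734] 23
left 0.595 y 0.1234 z [0.2673 0.2714 0.2737] 19
left 0.615 y 0.1248 z [0.2653 0.2714 0.2768] 44
left 0.635 y 0.1258 z [0.2662 0.2721 0.274 ] 16
right 0.535 y -0.1263 z [0.2951 0.3005 0.3091] 20
right 0.555 y -0.1269 z [0.292  0.2965 0.2994] 16
right 0.575 y -0.1265 z [0.2923 0.2965 0.2991] 17
right 0.595 y -0.1256 z [0.2918 0.2949 0.2998] 18
right 0.615 y -0.1245 z [0.2923 0.2948 0.2974] 17
right 0.635 y -0.1217 z [0.2931 0.2965 0.2994] 14
```

View pics/w2.png

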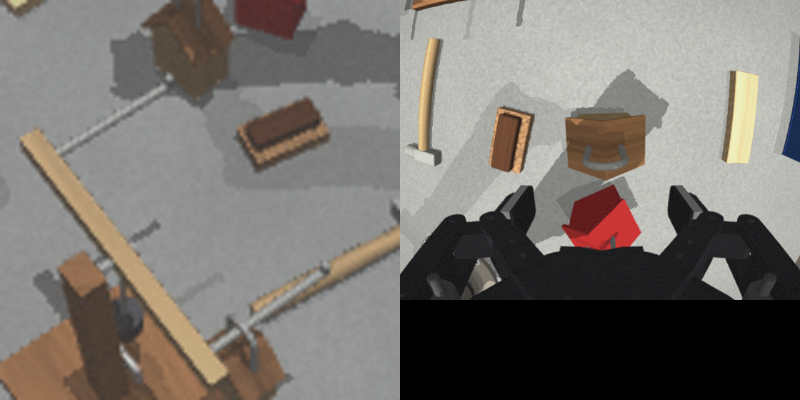

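A hangs on the left peg, and the right peg is now raised to z≈0.292. The large loop is nearly centred in the wrist view at (606,155). I'll descend and grasp.

>>> send_rows:
  deltas: "0 0.004 0.03 0; 0 0.004 0.06 0; 0 0.004 0.08 0; 0 0.004 0.096 0; 0 0.004 0.096 0"

```text
t: 11.3
eef_pos: [0.4044, -0.3191, 0.1403]
tool_rot: [-0.0, 0.997, 0.075, -0.0]
contact_force: [-0.2, 0.3, 0.2]
gripper_width: 1.0
grasp_force: 0.0
```

>>> send_rows:
  deltas: "0 0 0 0; 0 0 0 0; 0 0 0 0; 0 0 0 0; 0 0 0 0"
  claw: 0
  force: 70

```text
t: 11.8
eef_pos: [0.4053, -0.3194, 0.142]
tool_rot: [0.001, 0.997, 0.075, 0.001]
contact_force: [-1.1, 3.1, 7.8]
gripper_width: 0.49
grasp_force: 69.6
```

>>> send_rows:
  deltas: "0 0 0 0; 0 0 -0.01 0; 0 0 -0.03 0; 0 0 -0.06 0; 0 0 -0.1 0"

```text
t: 12.3
eef_pos: [0.4031, -0.3184, 0.2406]
tool_rot: [-0.001, 0.997, 0.075, -0.001]
contact_force: [0.2, 0.1, -2.9]
gripper_width: 0.491
grasp_force: 71.2
```

>>> send_rows:
  deltas: "0.02 -0.035 -0.015 0; 0.041 -0.07 -0.03 1; 0.061 -0.105 -0.046 2; 0.082 -0.14 -0.046 4; 0.102 -0.174 -0.046 5.6"

```text
t: 12.8
eef_pos: [0.4795, -0.1303, 0.2877]
tool_rot: [0.0, 1.0, 0.026, 0.001]
contact_force: [-0.4, -0.2, -3.6]
gripper_width: 0.487
grasp_force: 71.5
```

>>> send_rows:
  deltas: "0 0 0 0; 0 0 0 0"

```text
t: 13.0
eef_pos: [0.479, -0.131, 0.2868]
tool_rot: [0.0, 1.0, 0.028, 0.0]
contact_force: [-0.5, -0.7, -2.2]
gripper_width: 0.49
grasp_force: 71.7
```

Run:
```python
from look import *
o=bot.get_obs();print(o['t'],o['eef_pos'],o['tool_rot'])
s=bot.read_camera('scene');t=bot.read_camera('top')
for k in (s,t):
  for r in bot.landmark_of(k,'large_loop')[:3]: print(np.round(r['xyz'],4),r['confidence'])
pegs(cloud(s)[:]); print('top'); pegs(cloud(t))
```

```text
13.0 [ 0.47903932 -0.13104014  0.28675206] [2.13346670e-04 9.99614685e-01 2.77567271e-02 4.25128672e-06]
[ 0.27   -0.3376  0.1771] 0.93
[ 0.4811 -0.1374  0.3194] 0.68
[ 0.2676 -0.3338  0.174 ] 0.61
left 0.515 y 0.1195 z [0.2686 0.2773 0.2826] 14
left 0.535 y 0.1203 z [0.2651 0.2673 0.2732] 20
left 0.555 y 0.1211 z [0.2659 0.27   0.2733] 18
left 0.575 y 0.122 z [0.2678 0.2703 0.2728] 22
left 0.595 y 0.1235 z [0.2673 0.2712 0.274 ] 19
left 0.615 y 0.1241 z [0.2658 0.2717 0.2766] 44
left 0.635 y 0.1255 z [0.2675 0.2703 0.2732] 14
right 0.535 y -0.1277 z [0.2922 0.3007 0.3105] 20
right 0.555 y -0.1266 z [0.293  0.2954 0.2997] 18
right 0.575 y -0.1249 z [0.2927 0.2959 0.2994] 18
right 0.595 y -0.1244 z [0.292  0.2965 0.3016] 17
right 0.615 y -0.1241 z [0.2916 0.2951 0.2998] 19
right 0.635 y -0.1231 z [0.2903 0.2945 0.2978] 13
top
left 0.515 y 0.1155 z [0.2697 0.2799 0.286 ] 21
left 0.535 y 0.1173 z [0.2696 0.2723 0.2752] 24
left 0.555 y 0.1183 z [0.269  0.2724 0.2753] 31
left 0.575 y 0.1184 z [0.2695 0.2715 0.2746] 27
left 0.595 y 0.1206 z [0.27   0.2718 0.273 ] 29
left 0.615 y 0.121 z [0.2682 0.2743 0.2797] 58
left 0.635 y 0.1237 z [0.2699 0.2728 0.2743] 23
right 0.575 y -0.126 z [0.2936 0.2967 0.3019] 14
right 0.595 y -0.1278 z [0.2953 0.2979 0.3002] 29
right 0.615 y -0.1252 z [0.2947 0.2985 0.3011] 29
right 0.635 y -0.1253 z [0.2959 0.2989 0.3002] 23
```

>>> send_rows:
  deltas: "0 0 -0.003 0; 0.03 0 -0.003 0; 0.06 0 -0.003 0; 0.09 0 -0.003 0; 0.115 0 -0.003 0"

```text
t: 13.7
eef_pos: [0.5952, -0.1264, 0.2894]
tool_rot: [0.0, 1.0, 0.026, 0.0]
contact_force: [0.1, 0.5, -2.5]
gripper_width: 0.49
grasp_force: 71.7
```

>>> send_rows:
  deltas: "0.018 0 0 0; 0.018 0 0 0; 0.018 0 0.004 0; 0.018 0 0.008 0; 0.018 0 0.012 0"

```text
t: 14.2
eef_pos: [0.611, -0.1253, 0.277]
tool_rot: [0.0, 1.0, 0.026, -0.0]
contact_force: [-0.4, 0.4, -2.3]
gripper_width: 0.489
grasp_force: 71.6
```

Run:
```python
from look import *
o=bot.get_obs();print(o['t'],o['eef_pos'],o['tool_rot'])
s=bot.read_camera('scene')
for r in bot.landmark_of(s,'large_loop')[:3]: print(np.round(r['xyz'],4),r['confidence'])
pegs(cloud(s))
c=s['img'][130:270,180:320]; cv2.imwrite('pics/s4c.png',cv2.resize(c,(600,600),interpolation=2)[:,:,::-1])
```

```text
14.2 [ 0.61097482 -0.12529855  0.27697519] [ 1.22358782e-04  9.99661248e-01  2.60246730e-02 -2.99678666e-04]
[ 0.27   -0.3346  0.1733] 0.76
[ 0.6081 -0.1239  0.3121] 0.74
left 0.515 y 0.1206 z [0.2703 0.2802 0.2836] 12
left 0.535 y 0.1202 z [0.267  0.2689 0.2725] 23
left 0.555 y 0.1203 z [0.267  0.2679 0.2728] 18
left 0.575 y 0.122 z [0.2663 0.2693 0.2712] 21
left 0.595 y 0.1229 z [0.2683 0.2703 0.2721] 18
left 0.615 y 0.1251 z [0.2628 0.2705 0.2784] 46
left 0.635 y 0.1253 z [0.2659 0.2698 0.2712] 15
right 0.535 y -0.1287 z [0.2922 0.2979 0.3078] 20
right 0.555 y -0.1277 z [0.2906 0.2964 0.2982] 18
right 0.575 y -0.1252 z [0.266  0.2947 0.2962] 4
right 0.595 y -0.1358 z [0.2562 0.2589 0.2986] 7
right 0.615 y -0.1229 z [0.2552 0.2644 0.2996] 66
right 0.635 y -0.1224 z [0.2546 0.2648 0.2967] 31
```

View pics/s4c.png

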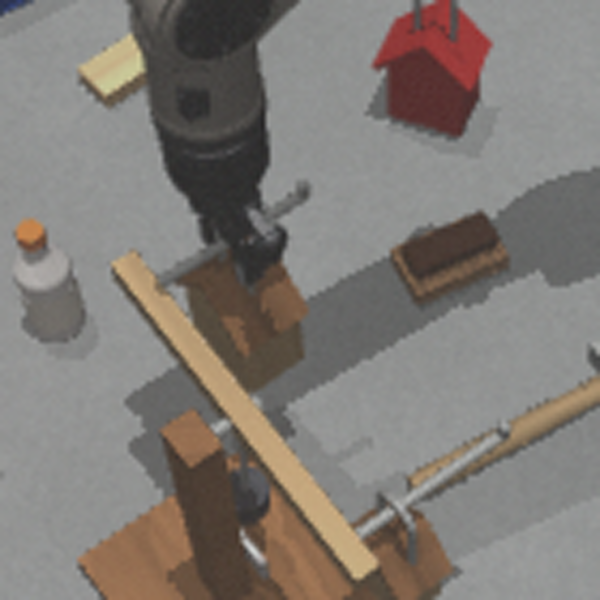

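The picture shows L over the right peg at (240,230) and A hanging on the left at (395,505). Now I'll lower L by 40 mm and release.

>>> send_rows:
  deltas: "0 0 0.005 0; 0 0 0.01 0; 0 0 0.014 0; 0 0 0.018 0; 0 0 0.022 0"

```text
t: 14.8
eef_pos: [0.6119, -0.1254, 0.2551]
tool_rot: [0.0, 1.0, 0.026, 0.0]
contact_force: [-0.6, -1.9, -0.2]
gripper_width: 0.49
grasp_force: 71.7
```

>>> send_rows:
  deltas: "0 0 0.004 0; 0 0 0.008 0; 0 0 0.012 0; 0 0 0.015 0; 0 0 0.018 0"

```text
t: 15.3
eef_pos: [0.612, -0.1249, 0.2372]
tool_rot: [0.0, 1.0, 0.026, 0.0]
contact_force: [0.7, -3.1, 1.5]
gripper_width: 0.485
grasp_force: 71.7
```

>>> send_rows:
  deltas: "0 0 0 0; 0 0 0 0; 0 0 0 0; 0 0 0 0; 0 0 0 0"
  claw: 1

```text
t: 15.8
eef_pos: [0.612, -0.1246, 0.2374]
tool_rot: [-0.0, 1.0, 0.026, 0.0]
contact_force: [-0.5, -0.3, 0.2]
gripper_width: 1.001
grasp_force: 0.0
```

>>> send_rows:
  deltas: "0 0 -0.015 0; 0 0 -0.035 0; 0 0 -0.06 0; 0 0 -0.1 0; 0 0 -0.13 0"

```text
t: 16.3
eef_pos: [0.6122, -0.1248, 0.371]
tool_rot: [0.0, 1.0, 0.026, 0.001]
contact_force: [0.2, 0.6, 0.4]
gripper_width: 1.002
grasp_force: 0.0
```

Run:
```python
from look import *
o=bot.get_obs();print(o['t'],o['eef_pos'],o['tool_rot'],o['q'])
s=bot.read_camera('scene')
for q in('large_loop','small_a_loop'):
  for r in bot.landmark_of(s,q)[:3]: print(q,np.round(r['xyz'],4),r['confidence'])
pegs(cloud(s))
```

```text
16.3 [ 0.61221388 -0.12478788  0.37101424] [1.75781951e-04 9.99650351e-01 2.64035559e-02 1.41350812e-03] [ 0.23742756  0.31247718 -0.17984999  1.50028847  0.05673173  1.33107242
 -1.46519656]
large_loop [ 0.271  -0.3357  0.1729] 0.91
large_loop [ 0.6087 -0.1264  0.2718] 0.61
small_a_loop [0.6253 0.1181 0.3   ] 0.74
left 0.515 y 0.1186 z [0.2965 0.307  0.3104] 15
left 0.535 y 0.1202 z [0.2948 0.2974 0.3006] 20
left 0.555 y 0.1204 z [0.292  0.297  0.3001] 20
left 0.575 y 0.122 z [0.2923 0.2969 0.3021] 22
left 0.595 y 0.1233 z [0.2931 0.2962 0.3007] 21
left 0.615 y 0.1227 z [0.2715 0.2975 0.3037] 55
left 0.635 y 0.1256 z [0.2547 0.2961 0.3003] 23
right 0.535 y -0.129 z [0.2662 0.2696 0.28  ] 19
right 0.555 y -0.1269 z [0.2646 0.2679 0.2725] 18
right 0.575 y -0.126 z [0.2629 0.2672 0.2716] 17
right 0.595 y -0.1235 z [0.2621 0.2711 0.2766] 33
right 0.615 y -0.1239 z [0.2633 0.2685 0.2712] 18
right 0.635 y -0.124 z [0.2633 0.2669 0.2708] 13
```

Step 2 is done. Next is B, picked up with a half-turned grasp to stay inside the last joint's range.

>>> send_rows:
  deltas: "-0.02 -0.043 0 0; -0.04 -0.086 0 0; -0.06 -0.129 0 0; -0.08 -0.172 0 0; -0.1 -0.215 0 0"

```text
t: 16.95
eef_pos: [0.499, 0.0859, 0.3668]
tool_rot: [0.0, 1.0, 0.026, -0.001]
contact_force: [0.6, 0.6, -0.8]
gripper_width: 0.999
grasp_force: 0.0
```

>>> send_rows:
  deltas: "-0.02 -0.043 0 0; -0.04 -0.086 0 0; -0.06 -0.129 0 0; -0.08 -0.172 0 0; -0.1 -0.215 0 0"

```text
t: 17.45
eef_pos: [0.3879, 0.2951, 0.367]
tool_rot: [0.0, 1.0, 0.026, -0.0]
contact_force: [0.7, 0.2, -0.6]
gripper_width: 1.0
grasp_force: 0.0
```

>>> send_rows:
  deltas: "-0.012 -0.038 0 -8.5; -0.012 -0.038 0.02 -17; -0.012 -0.038 0.05 -25.5; -0.012 -0.038 0.08 -34; -0.012 -0.038 0.11 -42.5"

```text
t: 17.95
eef_pos: [0.3749, 0.3309, 0.2558]
tool_rot: [0.0, 0.921, 0.39, -0.0]
contact_force: [0.7, -0.0, 1.1]
gripper_width: 1.001
grasp_force: 0.0
```

>>> send_rows:
  deltas: "0 0 0 -8.5; 0 0 0 -17; 0 0 0 -25.5; 0 0 0 -34; 0 0 0 -42.5"

```text
t: 18.45
eef_pos: [0.375, 0.3308, 0.2568]
tool_rot: [0.0, 0.717, 0.697, -0.001]
contact_force: [0.8, -1.4, 0.2]
gripper_width: 1.005
grasp_force: 0.0
```

>>> send_rows:
  deltas: "0 0 0 -8.5; 0 0 0 -17; 0 0 0 -25.5; 0 0 0 -34; 0 0 0 -42.5"

```text
t: 18.95
eef_pos: [0.3751, 0.3308, 0.2568]
tool_rot: [-0.0, 0.416, 0.91, -0.001]
contact_force: [-0.3, -0.6, -0.2]
gripper_width: 1.002
grasp_force: 0.0
```

>>> send_rows:
  deltas: "0 0 0 -8.5; 0 0 0 -17; 0 0 0 -22.5; 0 0 0 -22.5"

```text
t: 19.35
eef_pos: [0.3752, 0.3308, 0.2568]
tool_rot: [-0.0, 0.233, 0.972, -0.001]
contact_force: [-1.1, -0.1, 0.0]
gripper_width: 0.998
grasp_force: 0.0
```

Run:
```python
from look import *
o=bot.get_obs();q=o['tool_rot'];print(o['t'],o['eef_pos'],q,np.degrees(2*np.arctan2(q[2],q[1])),o['q'])
w=bot.read_camera('wrist')
for r in bot.landmark_of(w,'small_b_loop')[:3]: print(np.round(r['xyz'],4),r['confidence'])
save(w,'w3.png')
```

```text
19.35 [0.37519616 0.33081896 0.25678636] [-4.37605416e-04  2.32927983e-01  9.72493758e-01 -5.04081210e-04] 153.06096208508424 [-3.95882315e-02  3.00681232e-01 -9.52421029e-01  1.89627884e+00
  2.75908375e-01  1.08484135e+00 -1.33345470e-03]
[0.3715 0.3328 0.1457] 0.78
[0.2562 0.2628 0.1491] 0.57
```

View pics/w3.png

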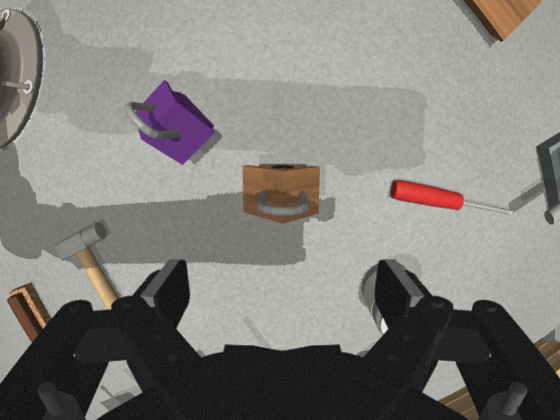

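The wrist view shows the B loop at (283,207), centred and square to the pads at (165,290) and (395,290). The purple one at (175,120) is well clear. I'll grasp B.

>>> send_rows:
  deltas: "0 0 0.045 0; 0 0 0.09 0; 0 0 0.13 0; 0 0 0.149 0; 0 0 0.149 0"

```text
t: 19.95
eef_pos: [0.3739, 0.3297, 0.1056]
tool_rot: [-0.002, 0.234, 0.972, -0.002]
contact_force: [-0.2, -0.2, 0.2]
gripper_width: 1.001
grasp_force: 0.0
```

>>> send_rows:
  deltas: "0 0 0 0; 0 0 0 0; 0 0 0 0; 0 0 0 0; 0 0 0 0"
  claw: 0
  force: 50

```text
t: 20.45
eef_pos: [0.3763, 0.3319, 0.11]
tool_rot: [0.001, 0.234, 0.972, 0.001]
contact_force: [-0.4, -0.7, 6.9]
gripper_width: 0.496
grasp_force: 49.7
```

>>> send_rows:
  deltas: "0 0 -0.01 0; 0 0 -0.04 0; 0 0 -0.085 0; 0 0 -0.13 0; 0 0 -0.17 0"

```text
t: 20.95
eef_pos: [0.3751, 0.3316, 0.2814]
tool_rot: [0.001, 0.233, 0.972, 0.001]
contact_force: [0.9, -0.1, -1.9]
gripper_width: 0.495
grasp_force: 51.0
```

>>> send_rows:
  deltas: "-0.036 -0.028 -0.003 -6; -0.072 -0.056 -0.006 -12; -0.108 -0.084 -0.009 -18; -0.144 -0.112 -0.01 -24; -0.18 -0.14 -0.01 -30"

```text
t: 21.45
eef_pos: [0.4728, 0.1233, 0.2896]
tool_rot: [0.001, -0.029, 1.0, -0.0]
contact_force: [1.4, 0.6, -0.2]
gripper_width: 0.494
grasp_force: 51.0
```

>>> send_rows:
  deltas: "0 0 0 0; 0 0 0 0"

```text
t: 21.65
eef_pos: [0.4726, 0.1239, 0.2889]
tool_rot: [0.0, -0.024, 1.0, 0.0]
contact_force: [-0.3, 0.6, -1.7]
gripper_width: 0.492
grasp_force: 51.1
```

Run:
```python
from look import *
o=bot.get_obs();q=o['tool_rot'];print(o['t'],o['eef_pos'],np.degrees(2*np.arctan2(q[2],q[1])),o['q'],o['gripper_width'])
s=bot.read_camera('scene');t=bot.read_camera('top')
for k in (s,t):
  for r in bot.landmark_of(k,'small_a_loop')[:4]: print(np.round(r['xyz'],4),r['confidence'])
pegs(cloud(s)); print('top');pegs(cloud(t))
```

```text
21.65 [0.47259156 0.12394787 0.28886138] 182.80122634605257 [ 0.47660067  0.24153582 -0.98394204  1.87948043  0.2213941   1.13562146
  1.03148638] 0.4921310024228458
[0.6256 0.1202 0.3004] 0.68
[0.6261 0.1232 0.3029] 0.85
left 0.515 y 0.1187 z [0.2977 0.3066 0.3112] 15
left 0.535 y 0.1198 z [0.2943 0.2961 0.2997] 20
left 0.555 y 0.121 z [0.293  0.298  0.3009] 21
left 0.575 y 0.1219 z [0.2939 0.2964 0.2998] 19
left 0.595 y 0.1224 z [0.2928 0.297  0.2993] 21
left 0.615 y 0.1237 z [0.2697 0.2969 0.3047] 55
left 0.635 y 0.1255 z [0.2574 0.297  0.3009] 19
right 0.535 y -0.1276 z [0.2666 0.271  0.2812] 20
right 0.555 y -0.1274 z [0.2618 0.2669 0.2718] 18
right 0.575 y -0.1261 z [0.2654 0.2688 0.2705] 16
right 0.595 y -0.1246 z [0.2622 0.2703 0.2757] 32
right 0.615 y -0.1251 z [0.2638 0.2685 0.2712] 19
right 0.635 y -0.1238 z [0.2653 0.2675 0.2699] 14
top
left 0.535 y 0.1166 z [0.2988 0.2999 0.3016] 16
left 0.555 y 0.1181 z [0.2972 0.2996 0.3017] 32
left 0.575 y 0.1193 z [0.2983 0.2994 0.3019] 30
left 0.595 y 0.1197 z [0.2909 0.2991 0.3021] 30
left 0.615 y 0.1207 z [0.2574 0.2993 0.3066] 84
left 0.635 y 0.1209 z [0.2552 0.2996 0.302 ] 27
right 0.535 y -0.1308 z [0.2693 0.2749 0.2844] 27
right 0.555 y -0.1285 z [0.2682 0.2707 0.2724] 29
right 0.575 y -0.128 z [0.2692 0.2708 0.2733] 31
right 0.595 y -0.1256 z [0.2646 0.2727 0.2781] 56
right 0.615 y -0.1278 z [0.268  0.2707 0.2734] 29
right 0.635 y -0.1257 z [0.2678 0.2699 0.2733] 19
```

B is held at the left peg's front. I'll shift it 8 mm sideways first, then slide in to x≈0.563, which is 62 mm from A.

>>> send_rows:
  deltas: "0 -0.0085 -0.002 0; 0 -0.0085 -0.002 0; -0.03 -0.0085 -0.002 0; -0.06 -0.0085 -0.002 0; -0.085 -0.0085 -0.002 0"

```text
t: 22.35
eef_pos: [0.5591, 0.1207, 0.2902]
tool_rot: [0.0, -0.026, 1.0, -0.0]
contact_force: [0.2, -0.2, -0.5]
gripper_width: 0.494
grasp_force: 51.2
```

>>> send_rows:
  deltas: "-0.006 0 0 0; -0.006 0 0 0; -0.006 0 0.004 0; -0.006 0 0.008 0; -0.006 0 0.012 0"

```text
t: 22.85
eef_pos: [0.5629, 0.1211, 0.2781]
tool_rot: [-0.0, -0.027, 1.0, -0.0]
contact_force: [-0.2, 0.5, -1.2]
gripper_width: 0.494
grasp_force: 51.2
```

Run:
```python
from look import *
o=bot.get_obs();q=o['tool_rot'];print(o['t'],o['eef_pos'],np.degrees(2*np.arctan2(q[2],q[1])))
s=bot.read_camera('scene')
for r in bot.landmark_of(s,'small_a_loop')[:4]: print(np.round(r['xyz'],4),r['confidence'])
pegs(cloud(s))
c=s['img'][150:290,200:340]; cv2.imwrite('pics/s5c.png',cv2.resize(c,(600,600),interpolation=2)[:,:,::-1])
```

```text
22.85 [0.56291798 0.12112458 0.2780543 ] 183.04623270393947
[0.6273 0.124  0.2977] 0.79
left 0.555 y 0.1211 z [0.2569 0.2632 0.2971] 55
left 0.575 y 0.1231 z [0.2561 0.2658 0.2996] 49
left 0.595 y 0.1227 z [0.294  0.2968 0.2996] 23
left 0.615 y 0.1232 z [0.2664 0.2974 0.3045] 57
left 0.635 y 0.1261 z [0.2589 0.2969 0.3009] 19
right 0.535 y -0.1275 z [0.2677 0.2718 0.2811] 19
right 0.555 y -0.1272 z [0.2632 0.2676 0.2706] 18
right 0.575 y -0.1254 z [0.2635 0.2693 0.2713] 17
right 0.595 y -0.1241 z [0.2635 0.2687 0.2761] 33
right 0.615 y -0.1241 z [0.2649 0.2676 0.2707] 18
right 0.635 y -0.1233 z [0.2658 0.268  0.2721] 14
```

View pics/s5c.png

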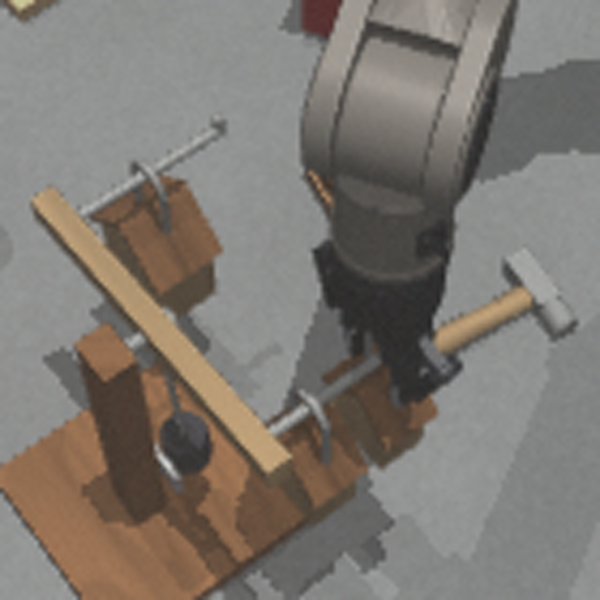

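L hangs at (160,200), A hangs at (315,425), and B is over the left peg at (385,370). I'll lower B 27 mm to bring the bar level, then release.

>>> send_rows:
  deltas: "0 0 0.005 0; 0 0 0.01 0; 0 0 0.013 0; 0 0 0.016 0; 0 0 0.019 0"

```text
t: 23.45
eef_pos: [0.5638, 0.1215, 0.2592]
tool_rot: [0.0, -0.026, 1.0, 0.0]
contact_force: [0.3, 0.9, -0.8]
gripper_width: 0.499
grasp_force: 51.2
```

>>> send_rows:
  deltas: "0 0 0.003 0; 0 0 0.006 0; 0 0 0.008 0; 0 0 0.008 0; 0 0 0.008 0"

```text
t: 23.95
eef_pos: [0.5637, 0.1212, 0.2513]
tool_rot: [-0.0, -0.026, 1.0, -0.0]
contact_force: [-0.7, -0.5, 0.5]
gripper_width: 0.498
grasp_force: 51.2
```

>>> send_rows:
  deltas: "0 0 0 0; 0 0 0 0; 0 0 0 0; 0 0 0 0; 0 0 0 0"
  claw: 1

```text
t: 24.45
eef_pos: [0.5637, 0.1212, 0.2514]
tool_rot: [0.0, -0.026, 1.0, -0.0]
contact_force: [-0.4, -0.3, 0.0]
gripper_width: 0.999
grasp_force: 0.0
```

>>> send_rows:
  deltas: "0 0 -0.015 0; 0 0 -0.035 0; 0 0 -0.06 0; 0 0 -0.1 0; 0 0 -0.15 0"

```text
t: 24.95
eef_pos: [0.5628, 0.1209, 0.4026]
tool_rot: [-0.001, -0.027, 1.0, -0.0]
contact_force: [1.3, 1.0, 0.6]
gripper_width: 0.999
grasp_force: 0.0
```

>>> send_rows:
  deltas: "0.03 0 -0.02 0; 0.06 0 -0.04 0; 0.06 0 -0.04 0; 0.06 0 -0.04 0; 0.06 0 -0.04 0"

```text
t: 25.45
eef_pos: [0.5041, 0.1175, 0.4411]
tool_rot: [-0.0, -0.026, 1.0, -0.0]
contact_force: [0.2, 0.2, -0.7]
gripper_width: 1.003
grasp_force: 0.0
```

Run:
```python
from look import *
o=bot.get_obs();print(o['t'],o['eef_pos'])
s=bot.read_camera('scene')
for q in('small_a_loop','large_loop'):
  for r in bot.landmark_of(s,q)[:4]: print(q,np.round(r['xyz'],4),round(r['confidence'],2))
pegs(cloud(s))
c=s['img'][150:290,200:340]; cv2.imwrite('pics/s6c.png',cv2.resize(c,(600,600),interpolation=2)[:,:,::-1])
```

```text
25.45 [0.50413301 0.11753765 0.44107206]
small_a_loop [0.6261 0.1227 0.2848] 0.56
large_loop [ 0.2706 -0.3343  0.1729] 0.95
large_loop [ 0.6106 -0.1246  0.2853] 0.74
left 0.515 y 0.1208 z [0.2829 0.2928 0.2972] 13
left 0.535 y 0.12 z [0.2793 0.2841 0.2865] 21
left 0.555 y 0.1228 z [0.2667 0.2845 0.2903] 48
left 0.575 y 0.123 z [0.2815 0.2836 0.2866] 21
left 0.595 y 0.1237 z [0.2817 0.2847 0.2872] 20
left 0.615 y 0.1236 z [0.2753 0.286  0.2922] 49
left 0.635 y 0.1247 z [0.282  0.2835 0.286 ] 16
right 0.535 y -0.1292 z [0.2792 0.2818 0.2924] 20
right 0.555 y -0.1272 z [0.2766 0.2809 0.285 ] 16
right 0.575 y -0.1264 z [0.2784 0.2809 0.2846] 17
right 0.595 y -0.1247 z [0.274  0.2845 0.2887] 33
right 0.615 y -0.1246 z [0.2746 0.2811 0.2839] 22
right 0.635 y -0.1242 z [0.2775 0.28   0.2856] 13
```

View pics/s6c.png

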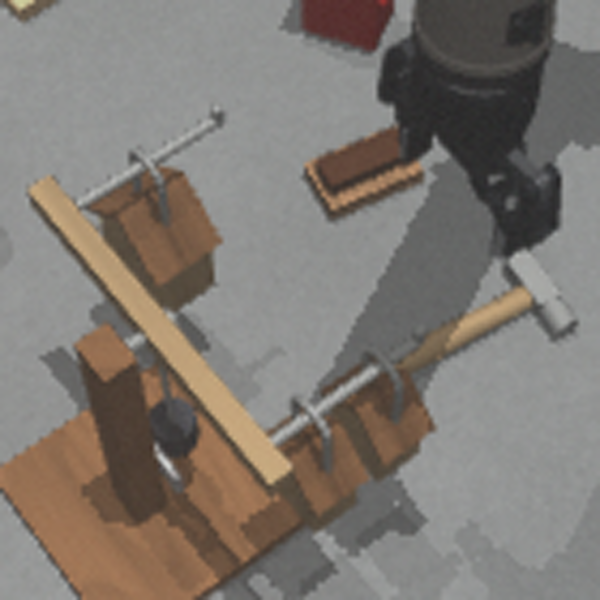

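All three houses hang: L at (150,190), A at (310,430), B at (385,385). The pegs differ by about 3 mm in height, a tilt near 0.012 rad. I'll let it settle, then hand in.

>>> send_rows:
  deltas: "0 0 0 0; 0 0 0 0; 0 0 0 0; 0 0 0 0; 0 0 0 0"

```text
t: 26.1
eef_pos: [0.5038, 0.1181, 0.4413]
tool_rot: [0.0, -0.026, 1.0, 0.0]
contact_force: [0.1, -0.1, 0.6]
gripper_width: 1.002
grasp_force: 0.0
```

>>> send_rows:
  deltas: "0 0 0 0; 0 0 0 0; 0 0 0 0; 0 0 0 0; 0 0 0 0"

```text
t: 26.6
eef_pos: [0.5038, 0.118, 0.4413]
tool_rot: [0.0, -0.026, 1.0, -0.0]
contact_force: [1.4, 1.1, 0.6]
gripper_width: 0.998
grasp_force: 0.0
```

```bash
python3 -c "
from station import bot
print(bot.hand_in())"
```

```text
the job is handed in; nothing more can be done
None
```

All three birdhouses hang free, both small ones on the left peg and the large one on the right, with the bar level to about 0.012 rad at my last measurement; I handed the job in at about 27 s, and no verdict came back.

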